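Uncouple the spent filter cartridges and lay them out

TASK

Shut the isolation valve first, by swinging its lever fully over away from the robot. Then uncouple every filter cartridge from the docking unit: push back the sprung release collar, draw the nipple straight out and let the collar snap forward again. Lay the cartridges flat on the steel board in two neat rows, long ones in the near row and short ones in the far row, each centred and square in an outline of its own with its nipple pointing away from the robot, and leave the other things where they are.

Things in the scene. Friction and masses are not known exactly. Their poses are not given: they have to be found in the camera images.
- long1_mid (a point): long filter cartridge: white plastic body of square section 34 x 34 mm, 110 mm long, steel nipple on one end (40 mm long, 16 mm thick, 26 mm collar 22 to 30 mm from the body); 140 g, give or take 30 per cent. Point: the middle of the body, on its axis, 55 mm behind the nipple's end face; x points along the axis towards the nipple. Any of its four sides may be down. Absent in some starts
- long2_mid (a point): long filter cartridge: white plastic body of square section 34 x 34 mm, 110 mm long, steel nipple on one end (40 mm long, 16 mm thick, 26 mm collar 22 to 30 mm from the body); 140 g, give or take 30 per cent. Point: the middle of the body, on its axis, 55 mm behind the nipple's end face; x points along the axis towards the nipple. Any of its four sides may be down. Absent in some starts
- short1_mid (a point): short filter cartridge: white plastic body of square section 34 x 34 mm, 70 mm long, steel nipple on one end (40 mm long, 16 mm thick, 26 mm collar 22 to 30 mm from the body); 100 g, give or take 30 per cent. Point: the middle of the body, on its axis, 35 mm behind the nipple's end face; x points along the axis towards the nipple. Any of its four sides may be down. Absent in some starts
- short2_mid (a point): short filter cartridge: white plastic body of square section 34 x 34 mm, 70 mm long, steel nipple on one end (40 mm long, 16 mm thick, 26 mm collar 22 to 30 mm from the body); 100 g, give or take 30 per cent. Point: the middle of the body, on its axis, 35 mm behind the nipple's end face; x points along the axis towards the nipple. Any of its four sides may be down. Absent in some starts
- short3_mid (a point): short filter cartridge: white plastic body of square section 34 x 34 mm, 70 mm long, steel nipple on one end (40 mm long, 16 mm thick, 26 mm collar 22 to 30 mm from the body); 100 g, give or take 30 per cent. Point: the middle of the body, on its axis, 35 mm behind the nipple's end face; x points along the axis towards the nipple. Any of its four sides may be down. Absent in some starts
- dock: fixed docking unit, white box 160 deep x 410 wide x 95 mm high; origin at the foot of its black front, mid-width; x points into it, away from the robot. Mouths of couplings 0 to 4: x = -55, y = 168, 84, 0, -84, -168, z = 62 mm, axes along x; a coupled cartridge's nipple end face is there within 3 mm. A 20 mm wide rail, top at z = 45 mm, x = -115 to 0, carries it from below
- sleeve0 (a joint): release collar of coupling 0, travel in m: 0 = forward, locked; 0.014 = pushed fully back along the dock's +x. Aluminium saddle, open below, round the cartridge's end, with a flat wing each side, 20 to 39 mm from the axis and 20 mm above and below it. Wing faces stand 20 mm out from the mouth when forward, 6 mm when back, so the body reaches through between them; bridge 25 mm above the axis
- sleeve1 (a joint): release collar of coupling 1, same as collar 0. Its spring resists with 4 N at first, 8 N fully back. Pushed back more than 9 mm it frees the nipple; let go before the nipple has begun to leave, it locks again. It snaps forward by itself once the nipple's collar is out, after about 15 mm of pull
- sleeve2 (a joint): release collar of coupling 2, same as collar 0. One hand can do it: fingers from above astride the body, opened 50 to 60 mm, push both wings back with their sides, then close on the body while still holding the collar back, then draw the cartridge straight out along the dock's -x
- sleeve3 (a joint): release collar of coupling 3, same as collar 0
- sleeve4 (a joint): release collar of coupling 4, same as collar 0
- valve (a joint): angle in rad of the isolation valve's lever: 0 = open, leaning towards its own -x (about towards the robot); 1.2 = shut, leaning away from the robot. It stays where it is left and turns with little force (about 1 N at the tip)
- valve_tip (a point): centre of the black ball (26 mm) on the tip of the valve lever, 90 mm from the pivot, which is 22 mm above the table; the lever swings in the vertical x-z plane of the valve
- valve_base: fixed grey block of the valve, 70 x 50 x 25 mm, origin under its centre; x is the way the lever swings to shut
- board: laying-out board: a fixed flat steel plate 330 (x) x 250 (y) x 6 mm; origin under its centre, x points away from the robot. Black outlines: near row two for bodies of long cartridges (118 x 42 mm), centred at x = -80, y = 60 and -60 mm; far row three for short ones (78 x 42 mm), centred at x = 70, y = 78, 0 and -78 mm
- reagent: bystander, to be left alone: small bottle, 100 mm high; origin under its middle
- jar: bystander, to be left alone: clear jar, 65 mm high, 50 mm wide; origin under its middle
- dish: bystander, to be left alone: covered glass dish, 90 mm wide, 18 mm high; origin under its middle
- tipbox: bystander, to be left alone: grey box 120 x 80 x 60 mm; origin under its middle
- beaker: bystander, to be left alone: glass beaker, 85 mm high, 70 mm wide; origin under its middle
- reader: bystander, to be left alone: flat white hand reader 60 x 100 x 22 mm; origin under its middle
- spatula: bystander, to be left alone: spatula 160 mm long, lying
Things that resemble listed ones, but are neither listed nor needed, are in the scene too. What is shaped like the valve_base but red is not meant.

How it is judged:
By the outcome, as a careful person would: the job done as asked, in the order asked, and still so for the second after the job is handed in, with the robot touching nothing.
Of long1, long2, short1, short2, short3 only 4 to 5 are there at a start; the rules pass over those that are not, and their reading is None.
At some moment in a run one of long1, long2 may be knocked a few centimetres aside while the robot is not near it.
Once in a run the grip may slacken for a moment while it holds something.
It also fails if it takes over 210 s, if anything falls off the work surface, if the arm or the gripper's body presses on something with over 40 N, if the wrist force passes 120 N, or if a joint passes its speed limit or range.

ROBOT

A 7-joint arm with a two-finger parallel gripper is mounted at the origin on the work surface. World frame = base frame: x ahead of the robot, y to its left, z up, the work surface at z = 0. Lengths are in m, angles in rad, forces in N, time in s.
With the tool pointing down it reaches from about 0.425 to 0.875 m from the base axis. Payload 4.7 kg.
Tool frame: the origin (TCP) lies at the very end of the fingers, on their centre line; the grasp point (between the pads) lies 19 mm behind it; z points along the fingers, y is the line along which they close (so a half turn about z gives the same grasp; the last joint's range is limited). The gripper opens to 87 mm and grips with 3 to 60 N. Pads are 19 mm wide; open, the fingers measure 117 mm over their backs; the gripper's body (75 mm by 190 mm) begins 51 mm behind the grasp point.
Start: joints at [-1.209, 0.321, -0.07, 1.45, 0.023, 1.371, -0.057], TCP at [0.222, 0.611, 0.223] pointing down, gripper open.
Joint ranges: [-2.86, 2.86], [-0.3, 2.09], [-1.38, 1.24], [0.06, 2.45], [-1.56, 4.7], [0.09, 2.05], [-2.69, 2.69]. Speed limits (rad/s): [2.57, 2.57, 3.14, 3.14, 3.14, 3.14, 3.14].

INTERFACE

Orientations are given as a rotation vector (axis times angle).
In Python, from bench import get_state, get_image, get_calibration, close_job gives the robot as it stands.
- The arm moves only by the shell command python3 -m crank 'ROWS' [FORCE]. ROWS is JSON, a list of rows, each a list of 5 numbers: the opening, from 0 (shut) to 1 (fully open), then the shift along the world's x, y, z in units of 0.2 m (1.0 is 0.2 m), then the turn about the world's z in units of 2 pi rad (1.0 is 2 pi rad). A call has 1 to 5 rows; each row is the pose to reach, as a shift and turn from the pose commanded when the call began, turning the shorter way round; what a row does not reach only later rows make up. A row lasts 1/8 s, in which the tool goes at most 62.5 mm and 10.7 degrees, less where a joint would pass 70% of its speed; a pose out of reach is approached as far as the arm can. A call with a number of a shift or a turn outside -1 to 1 is refused whole. A call with a gripper value outside its range is refused whole. The fingers move at their own pace and stop on an object; FORCE is the grip in N (left out, the last holds). Time passes only in rows, so rows that repeat a pose let the fingers close. It gives the time, the measured TCP pose, the force, the opening and the grip force at its end, in the units of the state.
- get_state(): the state, without advancing time (a new reading comes with each control period).
- get_image(name): name is "scene" or "top" or "wrist"; returns the picture (384x512x3 uint8, red, green, blue); there is no depth.
- get_calibration(name): a dict with "fovy" (degrees; the focal length in pixels is half the picture's height over the tangent of half this angle, whatever the lens; pixels are square), "cx", "cy" (the principal point, pixels), "R" (3x3) and "t" (3): a world point X has camera coordinates R X + t. Camera axes: x right, y down, z forward; pixel columns grow to the right and rows downward; lengths in m; the calibration is good to about 2 mm. The wrist camera is an equidistant fisheye: a pixel r from the principal point sees the ray r / f radians off the axis. A picture is of the moment at which its call begins: read the wrist's pose just before it. get_calibration takes no time and is no camera call; for the wrist camera it gives the pose at the moment of the call.
- close_job(): hands the job in; it is judged then, once.
The state is a dict: "time": time; "joint_positions": joint angles; "qd": joint speeds; "joint_torque": joint torques, N m; "position": TCP position; "tool_rot": TCP orientation; "ft_force": force on the tool from outside, world axes, zero at the start; "torque": the same for the moment, N m; "grip_width": opening from 0.0 (shut) to 1.0 (fully open); "grip_force": force on a finger pad.
Only numpy, scipy, OpenCV 4.12 (cv2) and the standard library are available. Lean on these libraries where they do the work, as an engineer would, in place of code of your own. Each camera call takes 0.05 s, during which the arm holds its last target. There are 200 camera calls.

## Working session

There is one attempt and no reset: what is moved stays moved. The work goes in short steps, Python scripts to look and compute and a shell command to move; the robot and the scene stay as the last step left them, time stands still between calls to the robot, and variables do not carry over. Pictures are saved under pics/ and viewed, at most 14 in all, crops included, and the job is handed in when it is done.

```bash
mkdir -p pics; ls; cat > h.py <<'E'
import numpy as np, cv2
from bench import *
def save(n,f,crop=None,scale=1):
    im=get_image(n)[:,:,::-1]
    cv2.imwrite('pics/raw_'+f,im)
    if crop: a,b,c,d=crop; im=im[b:d,a:c]
    if scale!=1: im=cv2.resize(im,None,fx=scale,fy=scale,interpolation=cv2.INTER_CUBIC)
    cv2.imwrite('pics/'+f,im)
def K(c): return 192/np.tan(np.radians(c['fovy'])/2)
def pix2z(n,u,v,z,c=None):
    c=c or get_calibration(n); f=K(c); R=np.array(c['R']);t=np.array(c['t'])
    x,y=(u-c['cx'])/f,(v-c['cy'])/f
    if n=='wrist':
        r=np.hypot(x,y); s=np.sin(r)/r if r>1e-9 else 1; d=np.array([x*s,y*s,np.cos(r)])
    else: d=np.array([x,y,1.])
    o=-R.T@t; d=R.T@d
    return o+d*(z-o[2])/d[2]
def proj(n,X,c=None):
    c=c or get_calibration(n); f=K(c); p=np.array(c['R'])@X+np.array(c['t'])
    if n=='wrist':
        r=np.hypot(p[0],p[1]); th=np.arctan2(r,p[2]); k=th/max(r,1e-9); return np.array([c['cx']+f*k*p[0],c['cy']+f*k*p[1]])
    return np.array([c['cx']+f*p[0]/p[2],c['cy']+f*p[1]/p[2]])
E
python3 - <<'E'
from h import *
np.set_printoptions(precision=3,suppress=True)
save('scene','scene.png',None,1.5);save('top','top.png',None,1.5)
for n in('scene','top','wrist'):
    c=get_calibration(n);print(n,c['fovy'],c['cx'],c['cy'],-np.array(c['R']).T@c['t'])
print(get_state())
E
```

```text
pics
scene 55.940056102232816 254.891900426485 187.21909622649403 [0.952 0.696 1.197]
top 45.129148471160086 260.1875780988083 195.86591919332326 [0.372 0.01  1.551]
wrist 65.70646984690485 255.29846669288628 188.93590861861574 [0.155 0.635 0.384]
{'time': 0.1, 'joint_positions': array([-1.209,  0.322, -0.07 ,  1.452,  0.023,  1.371, -0.057]), 'qd': array([-0.001, -0.002,  0.002, -0.001, -0.   ,  0.001, -0.   ]), 'joint_torque': array([ -0.   , -49.257,  -0.406, -31.34 ,  -0.064,   0.04 ,   0.   ]), 'position': array([0.221, 0.611, 0.222]), 'tool_rot': array([-0.544, -3.094,  0.003]), 'ft_force': array([-0.456,  0.491,  0.34 ]), 'torque': array([-0.013,  0.023,  0.015]), 'grip_force': 0.0, 'grip_width': 0.998470143912263}
```

View pics/top.png

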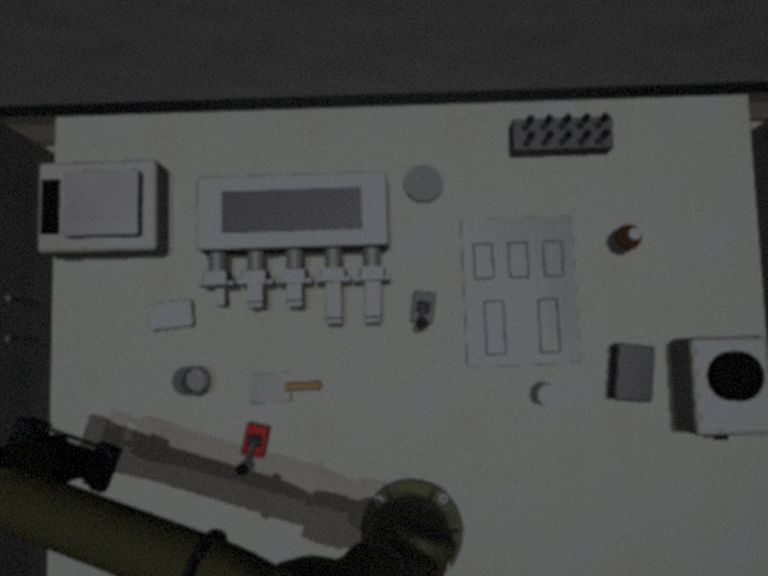

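View pics/scene.png

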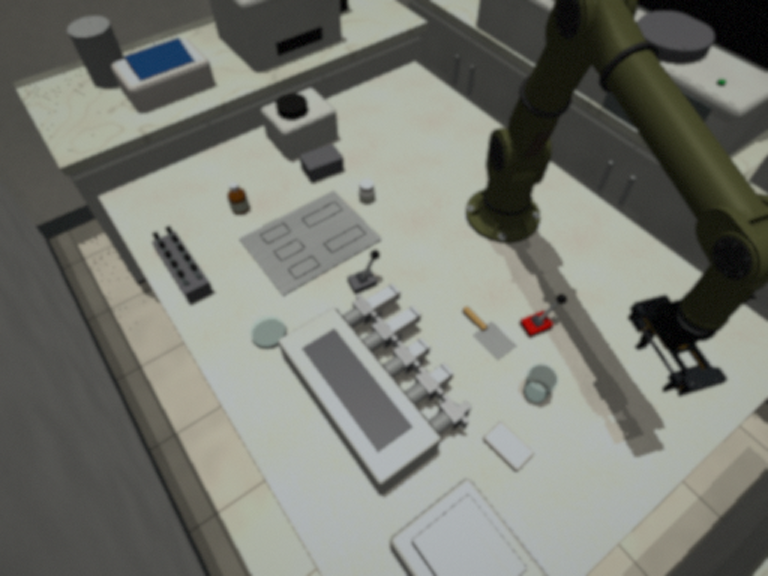

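The top picture (shown at 1.5x) shows:
- The dock is at (292,212), with five cartridges at x ≈ 218, 257, 295, 334 and 372. They look like 3 short and 2 long.
- The board is at (520,290).

Valve candidates are the grey block with a lever at (422,310) and the red one at (255,440). I choose the grey one because red is excluded. Cartridge look-alikes are the reader at (170,315) and the spatula at (285,385), and both stay where they are. Next is a close crop.

```bash
python3 - <<'E'
from h import *
im=cv2.imread('pics/raw_top.png')[105:255,125:391]
im=cv2.resize(im,None,fx=3,fy=3,interpolation=cv2.INTER_CUBIC)
im=cv2.convertScaleAbs(im,alpha=1.6)
cv2.imwrite('pics/c1.png',im)
E
```

```text
(no output)
```

View pics/c1.png

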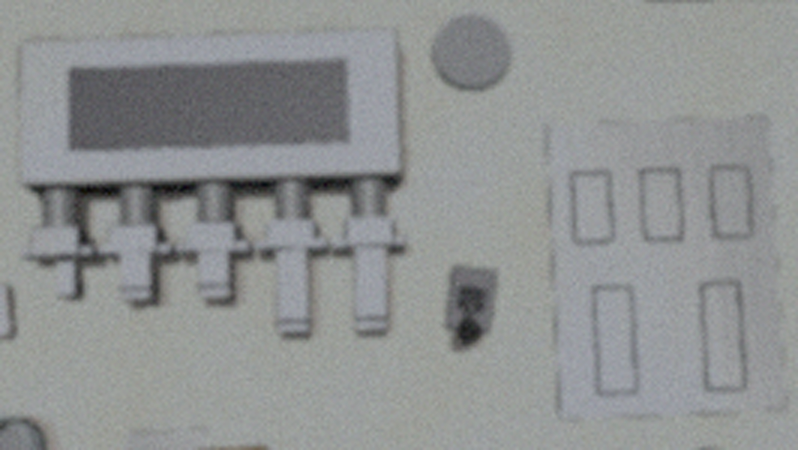

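The crop shows coupling 0 (67,270) holding only the narrow rail, so it is empty. There are short cartridges at 1 and 2 (138,260; 216,265) and long ones at 3 and 4 (293,280; 371,280). The grey valve is at (472,300) with its ball at (467,332). The board outlines are centred at (592,207), (661,204), (731,201), (614,340) and (723,335).

```bash
cat >> h.py <<'E'
def rigid(L,W):
    L=np.array(L,float);W=np.array(W,float);l=L.mean(0);w=W.mean(0)
    a=(L-l)[:,0]@(W-w)[:,0]+(L-l)[:,1]@(W-w)[:,1]; b=(L-l)[:,0]@(W-w)[:,1]-(L-l)[:,1]@(W-w)[:,0]
    th=np.arctan2(b,a);R=np.array([[np.cos(th),-np.sin(th)],[np.sin(th),np.cos(th)]])
    o=w-R@l; return o,th,np.linalg.norm(W-o-L@R.T,axis=1)
E
python3 - <<'E'
from h import *
np.set_printoptions(precision=4,suppress=True)
P=lambda x,y,z:pix2z('top',125+x/3-1/3,105+y/3-1/3,z)[:2]
W=[P(*p,.006) for p in[(592,207),(661,204),(731,201),(614,340),(723,335)]]
print('board',rigid([(.07,.078),(.07,0),(.07,-.078),(-.08,.06),(-.08,-.06)],W))
W=[P(*p,.095) for p in[(30,187),(403,180),(22,42),(398,28)]]
print('dock',rigid([(0,.205),(0,-.205),(.16,.205),(.16,-.205)],W))
for p in[(139,287),(216,288),(294,320),(371,317)]: print('rear',P(*p,.079))
W=[P(*p,.025) for p in[(452,266),(497,271),(448,330),(492,337)]]
print('valve',rigid([(.035,.025),(.035,-.025),(-.035,.025),(-.035,-.025)],W), P(467,331,.105))
E
```

```text
board (array([ 0.5161, -0.2573]), np.float64(0.012216555839534338), array([0.0006, 0.0002, 0.0002, 0.0008, 0.0006]))
dock (array([0.61  , 0.2319]), np.float64(0.0025763999393375783), array([0.0086, 0.0052, 0.0004, 0.0049]))
rear [0.5026 0.3163]
rear [0.4992 0.2339]
rear [0.4627 0.1511]
rear [0.4636 0.0691]
valve (array([ 0.4816, -0.0408]), np.float64(-0.12046167002413057), array([0.0017, 0.0009, 0.0014, 0.0026])) [ 0.4446 -0.0317]
```

```bash
python3 -m crank '[[1,0.6,-1,0,0.056],[1,0.6,-1,0,0.056],[1,0.6,-1,0,0.056],[1,0.6,-1,0,0.056],[1,0.6,-1,0,0.056]]' 20; python3 -m crank '[[1,0.5,-1,0.1,0],[1,0.5,-1,0.1,0],[1,0.5,-1,0.1,0],[1,0.5,-1,0.1,0],[1,0.5,-1,0.1,0]]'
python3 - <<'E'
from h import *
np.save('cal_w1.npy',get_calibration('wrist'),allow_pickle=True)
save('wrist','w1.png',None,1.5); print(get_state()['position'],get_state()['tool_rot'])
c=get_calibration('wrist');print(np.round(np.array(c['R']),3))
E
```

```text
time: 0.72
position: [0.3447, 0.407, 0.2226]
tool_rot: [0.006, 3.141, -0.002]
ft_force: [0.1, 0.1, 0.9]
grip_width: 1.0
grip_force: 0.0
time: 1.35
position: [0.4428, 0.2089, 0.2428]
tool_rot: [0.001, 3.141, 0.0]
ft_force: [-0.3, 0.7, 0.0]
grip_width: 0.999
grip_force: 0.0
[0.44164112 0.21122875 0.24254   ] [ 4.18789418e-03 -3.14134319e+00 -1.11359708e-03]
[[-0.003  1.    -0.001]
 [ 0.967  0.003  0.256]
 [ 0.256 -0.    -0.967]]
```

View pics/w1.png

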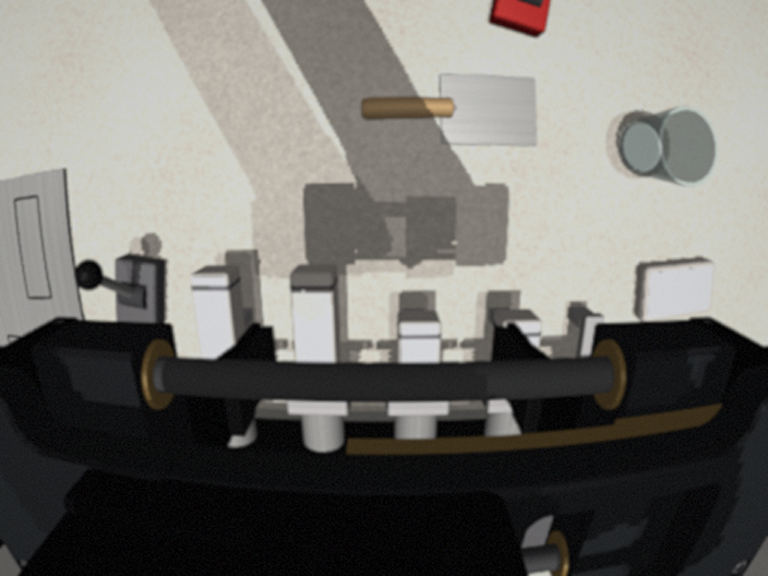

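The wrist view (1.5x) confirms coupling 0 is an empty rail (590,325). The rear top edges of the cartridges are at about c4 (216,284), c3 (315,290), c2 (419,335) and c1 (522,333). The valve ball is at (89,274).

```bash
python3 - <<'E'
from h import *
np.set_printoptions(precision=4,suppress=True)
c=np.load('cal_w1.npy',allow_pickle=True).item()
P=lambda x,y,z:pix2z('wrist',x/1.5-.17,y/1.5-.17,z,c)[:2]
for p in[(216,284),(315,290),(419,335),(522,333)]: print(P(*p,.079))
print('rearbot',P(315,268,.045),P(419,312,.045))
print('ball',P(89,274,.096))
print('base',[P(*p,.025) for p in[(117,254),(165,256)]])
im=cv2.imread('pics/raw_w1.png')[160:240,120:370]
cv2.imwrite('pics/w1c.png',cv2.convertScaleAbs(cv2.resize(im,None,fx=3.2,fy=3.2,interpolation=cv2.INTER_CUBIC),alpha=1.0))
E
```

```text
[0.4588 0.0754]
[0.4636 0.1561]
[0.5003 0.2364]
[0.4999 0.3207]
rearbot [0.454  0.1513] [0.4926 0.2388]
ball [ 0.4456 -0.0385]
base [array([ 0.4425, -0.0546]), array([0.4458, 0.002 ])]
```

View pics/w1c.png

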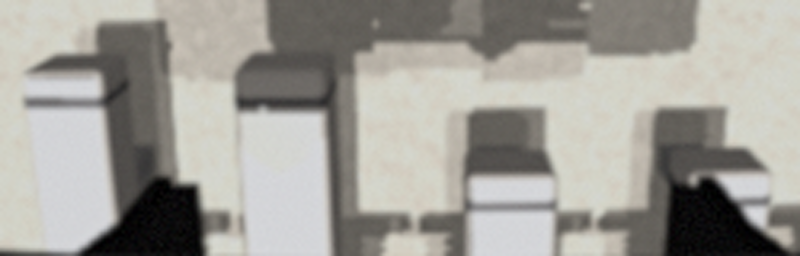

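```bash
python3 - <<'E'
from h import *
np.set_printoptions(precision=4,suppress=True)
c=np.load('cal_w1.npy',allow_pickle=True).item()
P=lambda x,y,z:pix2z('wrist',120+x/3.2-.35,160+y/3.2-.35,z,c)[:2]
W=[P(x,y,.079) for x,y in [(64,72),(287,72),(511,173)]]
print(W, P(722,173,.079))
print('dock',rigid([(-.22,-.168),(-.22,-.084),(-.18,0)],[w for w in W]) )
print('with mouth offsets', rigid([(-.165-.055+.055,-.168),(-.165,-.084),(-.125,0)],W))
E
```

```text
[array([0.4502, 0.0707]), array([0.4506, 0.156 ]), array([0.4885, 0.2364])] [0.4894 0.3164]
dock (array([0.6694, 0.2392]), np.float64(0.0041796964075293645), array([0.0004, 0.0019, 0.0023]))
with mouth offsets (array([0.6144, 0.239 ]), np.float64(0.0041796964075293645), array([0.0004, 0.0019, 0.0023]))
```

```bash
python3 -m crank '[[1,0.12,-1,0,-0.13],[1,0.12,-1,0,-0.13],[1,0.12,-1,0,-0.13],[1,0.12,-1,0,-0.13],[1,0.12,-1,0,-0.13]]' ; python3 -m crank '[[1,0,-0.24,0,-0.13],[1,0,-0.24,0,-0.13],[1,0,-0.24,0,-0.13],[1,0,-0.24,0,-0.13],[1,0,-0.24,0,-0.13]]'
python3 - <<'E'
from h import *
np.save('cal_w2.npy',get_calibration('wrist'),allow_pickle=True)
save('wrist','w2.png',None,1.5); print(get_state()['position'],get_state()['tool_rot'],get_state()['joint_positions'])
E
```

```text
time: 2.02
position: [0.4656, 0.0118, 0.2424]
tool_rot: [-1.246, -2.884, -0.0]
ft_force: [-0.6, 0.4, 0.3]
grip_width: 0.996
grip_force: 0.0
time: 2.65
position: [0.4657, -0.0342, 0.2422]
tool_rot: [-2.284, -2.156, 0.0]
ft_force: [0.1, -0.4, 1.1]
grip_width: 1.0
grip_force: 0.0
[ 0.46572768 -0.03422464  0.2422227 ] [-2.28553380e+00 -2.15468968e+00  5.00936881e-04] [-0.4122327  -0.10017661  0.40284072  1.86652092  0.03986989  1.36801929
 -0.07817668]
```

View pics/w2.png

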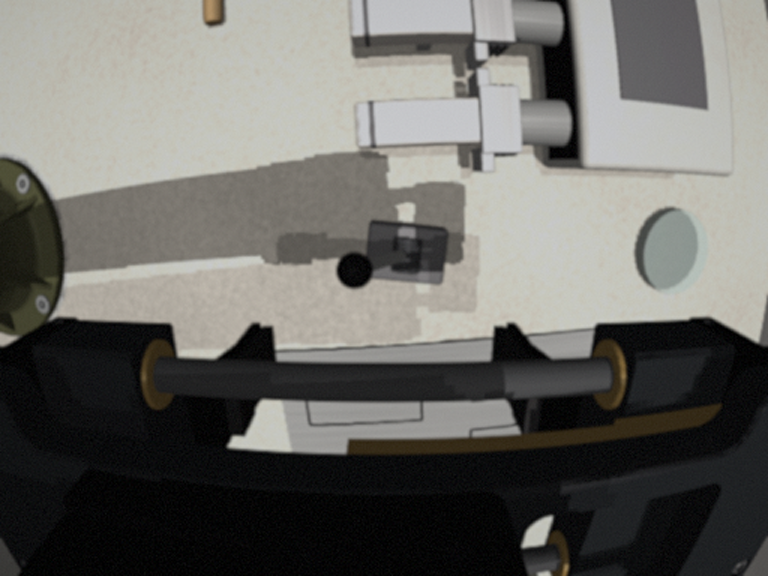

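The wrist view (1.5x) shows the valve base corners at (370,222), (447,229), (442,284) and the ball at (354,270). It also shows the c4 rear end (358,124), the c3 and c4 axes, and the dock's front corner at (580,163).

```bash
python3 - <<'E'
from h import *
np.set_printoptions(precision=4,suppress=True)
c=np.load('cal_w2.npy',allow_pickle=True).item()
P=lambda x,y,z:pix2z('wrist',x/1.5-.17,y/1.5-.17,z,c)[:2]
print('ball',P(354,270,.096),'base',[P(x,y,.025) for x,y in[(371,222),(447,229),(442,284),(364,278)]])
print('c4 rear',P(358,125,.079),'c4 saddle axis',P(500,120,.09),'c4 top mid',P(420,123,.079))
print('wing front (c4 lower wing) ', P(474,162,.079),P(474,75,.079),'dock corner',P(580,165,.095))
E
```

```text
ball [ 0.4437 -0.0355] base [array([ 0.4555, -0.0106]), array([ 0.5205, -0.0201]), array([ 0.5148, -0.069 ]), array([ 0.4462, -0.0596])]
c4 rear [0.4523 0.0677] c4 saddle axis [0.5535 0.0669] c4 top mid [0.497  0.0667]
wing front (c4 lower wing)  [0.5352 0.0368] [0.5388 0.1022] dock corner [0.613  0.0346]
```

```bash
python3 -m crank '[[1,0,-0.01,-0.3,0],[1,0,-0.01,-0.58,0],[1,0,-0.01,-0.86,0],[1,0,-0.01,-0.86,0]]' ; python3 -m crank '[[1,0.1,-0.015,0,0],[1,0.2,-0.03,0,0],[1,0.3,-0.045,0,0],[1,0.4,-0.06,0,0]]'; python3 -m crank '[[1,0.06,-0.01,0,0],[1,0.1,-0.015,0,0],[1,0.12,-0.015,0,0]]'
```

```text
time: 3.2
position: [0.4617, -0.0373, 0.0669]
tool_rot: [-2.278, -2.155, 0.012]
ft_force: [-0.0, -0.4, 0.3]
grip_width: 0.999
grip_force: 0.0
time: 3.7
position: [0.5475, -0.0493, 0.0733]
tool_rot: [2.282, 2.158, 0.003]
ft_force: [-1.2, -0.1, -0.1]
grip_width: 1.007
grip_force: 0.6
time: 4.08
position: [0.5595, -0.0514, 0.0705]
tool_rot: [-2.269, -2.143, 0.022]
ft_force: [-27.8, 3.9, 20.5]
grip_width: 0.995
grip_force: 17.8
```

```bash
python3 -m crank '[[1,-0.08,0,0,0],[1,-0.08,0,0.3,0],[1,-0.08,0,0.6,0],[1,-0.08,0,0.86,0],[1,-0.08,0,0.86,0]]' ; python3 -m crank '[[1,0,0.3,0,0.13],[1,-0.17,0.58,0,0.13],[1,-0.17,0.58,0,0.13],[1,-0.17,0.58,0,0.13],[1,-0.17,0.58,0,0.13]]';  python3 -m crank '[[0.61,0,0,0,0.13],[0.61,0,0,0,0.13],[0.61,0,0,0,0.13],[0.61,0,0,0,0.13],[0.61,0,0,0,0.13]]'
python3 - <<'E'
from h import *
np.save('cal_w3.npy',get_calibration('wrist'),allow_pickle=True)
save('wrist','w3.png',None,1.5); print(get_state()['position'],get_state()['tool_rot'])
E
```

```text
time: 4.7
position: [0.5569, -0.0537, 0.2495]
tool_rot: [2.279, 2.151, 0.015]
ft_force: [0.2, -0.4, -0.9]
grip_width: 0.999
grip_force: 0.0
time: 5.32
position: [0.5192, 0.0628, 0.2428]
tool_rot: [1.235, 2.889, 0.0]
ft_force: [0.5, 0.6, 0.4]
grip_width: 1.003
grip_force: 0.0
time: 5.95
position: [0.5193, 0.0625, 0.2427]
tool_rot: [0.013, -3.141, -0.0]
ft_force: [0.3, 0.7, -0.1]
grip_width: 0.624
grip_force: 0.0
[0.51930086 0.06251986 0.24267735] [ 1.44462061e-02 -3.14147345e+00 -2.55962314e-04]
```

View pics/w3.png

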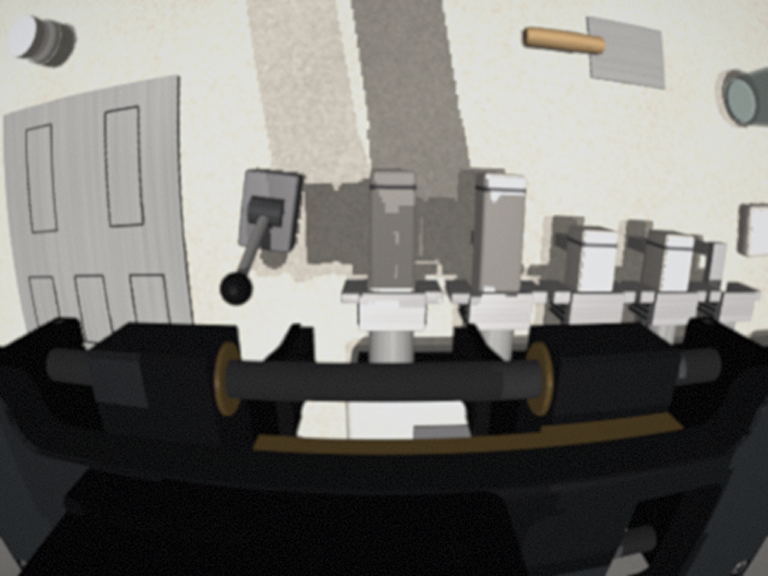

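Lever is now leaning away, with the ball at (236,288). c4 has its body axis at column ~393 (rear at row 178) and its wings at row 282–300, columns 343–440. c3 has its wings at columns 448–547. The long outline corners are visible on the board.

```bash
python3 - <<'E'
from h import *
np.set_printoptions(precision=4,suppress=True)
c=np.load('cal_w3.npy',allow_pickle=True).item()
P=lambda x,y,z:pix2z('wrist',x/1.5-.17,y/1.5-.17,z,c)[:2]
print('c4 rear',P(393,173,.079),'c4 mid',P(393,250,.079),'bridge',P(392,315,.09))
print('wings top front',P(350,283,.082),P(437,283,.082), 'c3 wings',P(450,283,.082),P(545,283,.082),'c3 rear',P(502,175,.079))
print('c1,c2 rear',P(600,230,.079),P(675,234,.079))
# long outlines corners
for q in [[(27,126),(52,123),(57,230),(31,234)],[(106,110),(137,107),(143,224),(109,226)]]:
    W=[P(x,y,.006) for x,y in q]; print(rigid([(-.059,-.021),(-.059,.021),(.059,.021),(.059,-.021)],W))
E
```

```text
c4 rear [0.4519 0.0685] c4 mid [0.5089 0.0692] bridge [0.5561 0.0689]
wings top front [0.5337 0.0372] [0.5332 0.1026] c3 wings [0.5331 0.1125] [0.5324 0.1889] c3 rear [0.4508 0.1494]
c1,c2 rear [0.489  0.2348] [0.4884 0.3129]
(array([ 0.4367, -0.3194]), np.float64(-0.012255882330638356), array([0.003 , 0.0004, 0.0014, 0.0036]))
(array([ 0.4355, -0.1997]), np.float64(0.003003412719185247), array([0.0021, 0.0018, 0.001 , 0.0008]))
```

```bash
python3 -m crank '[[0.58,0,0.03,-0.25,0],[0.58,0,0.03,-0.5,0],[0.58,0,0.03,-0.75,0],[0.58,0,0.03,-0.96,0],[0.58,0,0.03,-0.96,0]]' ; python3 -m crank '[[0.58,0.03,0,0,0],[0.58,0.06,0,0,0],[0.58,0.08,0,0,0]]'
```

```text
time: 6.62
position: [0.5164, 0.0678, 0.0477]
tool_rot: [0.006, -3.134, 0.003]
ft_force: [0.2, 0.0, 0.7]
grip_width: 0.582
grip_force: 0.0
time: 7.0
position: [0.5357, 0.0685, 0.052]
tool_rot: [0.006, -3.141, -0.002]
ft_force: [-5.6, 0.1, 3.6]
grip_width: 0.584
grip_force: 2.8
```

```bash
python3 -m crank '[[0.58,0.02,0,0,0],[0.58,0.035,0,0,0],[0.58,0.035,0,0,0]]'
```

```text
time: 7.38
position: [0.5416, 0.0684, 0.0515]
tool_rot: [0.006, -3.139, -0.001]
ft_force: [-7.6, 0.5, 5.1]
grip_width: 0.581
grip_force: 3.7
```

```bash
python3 -m crank '[[0.2,0,0,0,0],[0.2,0,0,0,0],[0.2,0,0,0,0],[0.2,0,0,0,0]]' 35
```

```text
time: 7.88
position: [0.5404, 0.0674, 0.0504]
tool_rot: [0.005, -3.137, 0.001]
ft_force: [-7.0, -1.8, 0.6]
grip_width: 0.389
grip_force: 36.9
```

```bash
python3 -m crank '[[0.2,-0.05,0,0,0],[0.2,-0.12,0,0,0],[0.2,-0.2,0,0,0],[0.2,-0.28,0,0,0],[0.2,-0.34,0,0,0]]'
```

```text
time: 8.5
position: [0.4795, 0.0689, 0.054]
tool_rot: [-0.006, 3.13, 0.004]
ft_force: [4.1, -0.0, 6.1]
grip_width: 0.387
grip_force: 35.0
```

```bash
python3 -m crank '[[0.2,0,0,0.2,0],[0.2,0,0,0.5,0],[0.2,0,0,0.75,0],[0.2,0,0,0.75,0]]'; python3 -m crank '[[0.2,0,-0.25,0,0],[0.2,0,-0.5,0,0],[0.2,0,-0.75,0,0],[0.2,0,-1,0,0]]';  python3 -m crank '[[0.2,0,-0.25,0,0],[0.2,-0.02,-0.5,0,0],[0.2,-0.02,-0.75,0,0],[0.2,-0.02,-0.93,0,0],[0.2,-0.02,-0.93,0,0]]'
python3 - <<'E'
from h import *
np.save('cal_w4.npy',get_calibration('wrist'),allow_pickle=True)
save('wrist','w4.png',None,1.5); print(get_state()['position'],get_state()['tool_rot'],get_state()['grip_force'])
E
```

```text
time: 9.0
position: [0.4773, 0.0687, 0.2053]
tool_rot: [-0.007, 3.132, 0.005]
ft_force: [0.3, -1.1, -1.7]
grip_width: 0.385
grip_force: 35.0
time: 9.5
position: [0.4735, -0.1331, 0.1994]
tool_rot: [0.007, -3.14, -0.001]
ft_force: [0.4, -0.6, -0.7]
grip_width: 0.388
grip_force: 35.0
time: 10.12
position: [0.4684, -0.321, 0.1993]
tool_rot: [-0.003, -3.139, 0.002]
ft_force: [1.3, 0.1, -0.4]
grip_width: 0.387
grip_force: 35.0
[ 0.4692224  -0.3185798   0.19920938] [ 1.72355661e-03 -3.13929988e+00 -9.70617996e-04] 34.999538473784924
```

View pics/w4.png

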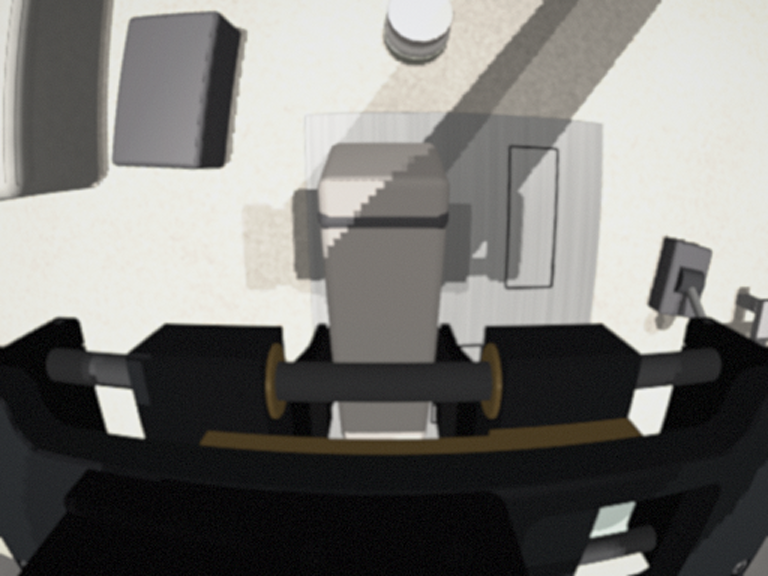

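The cartridge is held straight (column ~384, rear top edge at row ~183), with its body over the right-hand long outline.

```bash
python3 - <<'E'
from h import *
np.set_printoptions(precision=4,suppress=True)
c=np.load('cal_w4.npy',allow_pickle=True).item()
P=lambda x,y,z:pix2z('wrist',x/1.5-.17,y/1.5-.17,z,c)[:2]
print('rear',P(384,183,.228),P(384,145,.194))
q=[(511,146),(558,149),(552,288),(506,287)]
print(rigid([(-.059,-.021),(-.059,.021),(.059,.021),(.059,-.021)],[P(x,y,.006) for x,y in q]))
print([P(*p,.006) for p in[(305,113),(602,122)]])
E
python3 -m crank '[[0.2,0.015,0,-0.3,0.001],[0.2,0.015,0,-0.6,0.001],[0.2,0.015,0,-0.8,0.001],[0.2,0.015,0,-0.88,0.001],[0.2,0.015,0,-0.92,0.001]]'
```

```text
rear [ 0.4021 -0.3209] [ 0.3888 -0.3209]
(array([ 0.4355, -0.1972]), np.float64(0.008187081815883667), array([0.0003, 0.0005, 0.001 , 0.0005]))
[array([ 0.3512, -0.3838]), array([ 0.3491, -0.1354])]
time: 10.8
position: [0.4722, -0.3165, 0.0165]
tool_rot: [0.018, -3.138, -0.004]
ft_force: [-11.5, 4.6, 19.8]
grip_width: 0.387
grip_force: 35.0
```

```bash
python3 -m crank '[[0.6,0,0,0,0],[0.6,0,0,0,0],[0.6,0,0,0,0]]' 20; python3 -m crank '[[0.6,0,0,0.2,0],[0.6,0,0,0.5,0],[0.6,-0.2,0,0.8,0],[0.6,-0.3,0,1,0],[0.6,-0.3,0,1,0]]'
python3 - <<'E'
from h import *
np.save('cal_w5.npy',get_calibration('wrist'),allow_pickle=True)
save('wrist','w5.png',None,1.5); print(get_state()['position'],get_state()['tool_rot'],get_state()['grip_force'])
E
```

```text
time: 11.18
position: [0.4744, -0.3176, 0.0172]
tool_rot: [-0.018, 3.14, -0.0]
ft_force: [0.0, 0.1, 0.7]
grip_width: 0.58
grip_force: 0.0
time: 11.8
position: [0.4141, -0.3201, 0.2211]
tool_rot: [-0.013, 3.133, -0.003]
ft_force: [0.1, 0.3, 0.4]
grip_width: 0.601
grip_force: 0.0
[ 0.41424752 -0.31854635  0.21869337] [-1.51416688e-02  3.13596219e+00 -4.12496190e-04] 0.0
```

View pics/w5.png

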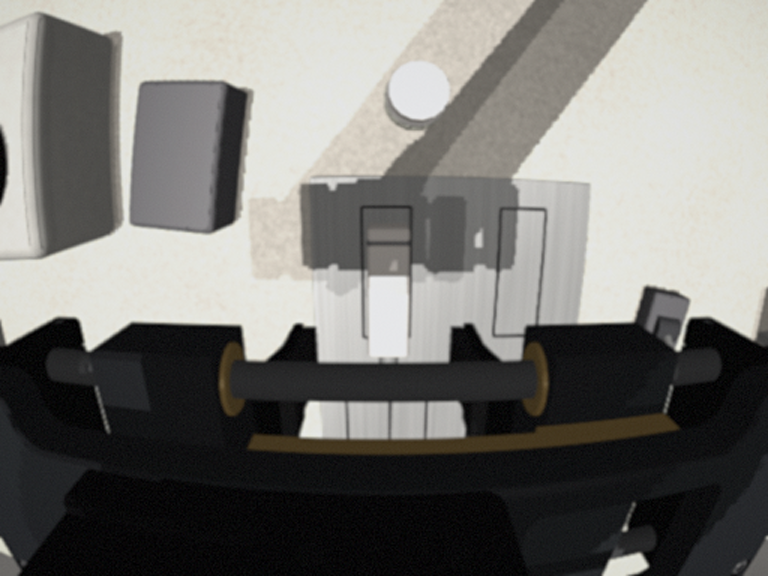

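The laid cartridge's front top edge is at (388,356), its dark band at row 243, and its outline corners at (361,207) and (411,207). It sits forward of centre.

```bash
python3 - <<'E'
from h import *
np.set_printoptions(precision=4,suppress=True)
c=np.load('cal_w5.npy',allow_pickle=True).item()
P=lambda x,y,z:pix2z('wrist',x/1.5-.17,y/1.5-.17,z,c)[:2]
print('front',P(369,356.5,.040),P(408,356.5,.040),'band',P(389,243,.04),'rear',P(389,225,.04))
print('L2 outline near',P(361,207,.006),P(411,207,.006),'far',P(363,337,.006))
q=[(500,209),(546,209),(538,335),(493,335)]
print(rigid([(-.059,-.021),(-.059,.021),(.059,.021),(.059,-.021)],[P(x,y,.006) for x,y in q]))
im=cv2.imread('pics/raw_w5.png',0); print(im[130:165,259].tolist()); print(im[228:244,258].tolist(), im[190,232:285].tolist())
E
```

```text
front [ 0.4997 -0.3323] [ 0.4994 -0.2994] band [ 0.403  -0.3166] rear [ 0.3888 -0.3168]
L2 outline near [ 0.3782 -0.3403] [ 0.3778 -0.298 ] far [ 0.4958 -0.3389]
(array([ 0.4353, -0.1977]), np.float64(0.023863135224602348), array([0.0008, 0.0004, 0.0016, 0.0017]))
[91, 88, 88, 88, 90, 90, 78, 52, 54, 82, 90, 90, 88, 88, 93, 89, 87, 89, 91, 92, 93, 95, 104, 116, 119, 123, 122, 121, 124, 119, 103, 79, 69, 87, 110]
[230, 230, 231, 230, 230, 230, 230, 229, 230, 224, 201, 189, 178, 144, 82, 36] [190, 188, 187, 186, 189, 188, 198, 205, 183, 126, 130, 171, 178, 183, 213, 228, 231, 230, 229, 230, 230, 229, 230, 230, 230, 230, 230, 230, 229, 230, 230, 229, 229, 229, 230, 231, 231, 230, 224, 200, 157, 113, 142, 193, 205, 204, 202, 203, 204, 205, 205, 201, 204]
```

```bash
python3 -m crank '[[0.6,0.15,0.01,-0.3,0],[0.6,0.15,0.01,-0.6,0],[0.6,0.15,0.01,-0.85,0],[0.6,0.15,0.01,-1,0],[0.6,0.15,0.01,-1,0]]'; python3 -m crank '[[0.2,0,0,0,0],[0.2,0,0,0,0],[0.2,0,0,0,0],[0.2,0,0,0,0]]' 25; python3 -m crank '[[0.2,0,0,0.01,0],[0.2,-0.02,-0.008,0.01,0],[0.2,-0.036,-0.014,0.01,0],[0.2,-0.036,-0.014,0,0]]';python3 -m crank '[[0.6,0,0,0,0],[0.6,0,0,0,0],[0.6,0,0,0,0]]'
```

```text
time: 12.48
position: [0.4409, -0.314, 0.0128]
tool_rot: [0.017, -3.134, -0.004]
ft_force: [0.2, -0.5, 0.8]
grip_width: 0.601
grip_force: 0.0
time: 12.98
position: [0.4447, -0.3164, 0.0179]
tool_rot: [-0.016, 3.139, -0.001]
ft_force: [-1.0, 0.7, 6.7]
grip_width: 0.39
grip_force: 25.0
time: 13.48
position: [0.4352, -0.3189, 0.0179]
tool_rot: [0.015, -3.14, -0.003]
ft_force: [-9.3, 5.1, 26.6]
grip_width: 0.386
grip_force: 25.0
time: 13.85
position: [0.4363, -0.3186, 0.0164]
tool_rot: [0.016, -3.141, -0.0]
ft_force: [-1.2, -0.1, 1.0]
grip_width: 0.582
grip_force: 0.0
```

```bash
python3 -m crank '[[0.6,0,0,0.25,0],[0.6,0,0,0.55,0],[0.6,0.1,0.2,0.85,0],[0.6,0.2,0.5,1,0],[0.6,0.4,0.8,1,0]]'; python3 -m crank '[[0.58,0,0.3,0,0],[0.58,0,0.6,0,0],[0.58,0,0.9,0,0],[0.58,0,1,0,0]]';  python3 -m crank '[[0.58,0,0.25,0,-0.001],[0.58,0,0.55,0,-0.001],[0.58,0,0.55,-0.2,-0.001],[0.58,0,0.55,-0.2,-0.001]]'
```

```text
time: 14.48
position: [0.5045, -0.1805, 0.217]
tool_rot: [-0.013, 3.136, 0.0]
ft_force: [1.0, -0.6, -0.2]
grip_width: 0.6
grip_force: 0.0
time: 14.98
position: [0.5026, 0.0241, 0.2136]
tool_rot: [0.027, -3.141, -0.002]
ft_force: [-0.2, -0.2, -0.0]
grip_width: 0.577
grip_force: 0.0
time: 15.48
position: [0.5007, 0.1289, 0.1711]
tool_rot: [0.008, -3.136, 0.005]
ft_force: [-1.0, -0.2, 0.1]
grip_width: 0.584
grip_force: 0.0
```

```bash
python3 - <<'E'
from h import *
np.set_printoptions(precision=4,suppress=True)
print(get_state()['position'],get_state()['tool_rot'])
E
```

```text
[0.5007 0.1289 0.1711] [ 0.0081 -3.1356  0.0046]
```

```bash
python3 -m crank '[[0.58,0.08,0.11,0,0],[0.58,0.08,0.11,-0.25,0],[0.58,0.08,0.11,-0.45,0],[0.58,0.08,0.11,-0.6,0],[0.58,0.08,0.11,-0.6,0]]' ; python3 -m crank '[[0.58,0.03,0,0,0],[0.58,0.06,0,0,0],[0.58,0.08,0,0,0]]'
```

```text
time: 16.1
position: [0.5182, 0.1497, 0.053]
tool_rot: [0.003, -3.138, 0.003]
ft_force: [0.3, -0.4, 0.7]
grip_width: 0.582
grip_force: 0.0
time: 16.48
position: [0.535, 0.1515, 0.055]
tool_rot: [0.006, -3.14, -0.001]
ft_force: [-5.3, -0.3, 4.1]
grip_width: 0.581
grip_force: 2.8
```

```bash
python3 -m crank '[[0.58,0.02,0,-0.01,0],[0.58,0.035,0,-0.01,0],[0.58,0.038,0,-0.01,0]]';python3 -m crank '[[0.2,0,0,0,0],[0.2,0,0,0,0],[0.2,0,0,0,0],[0.2,0,0,0,0]]' 35
```

```text
time: 16.85
position: [0.5413, 0.1516, 0.0522]
tool_rot: [0.007, -3.138, -0.0]
ft_force: [-6.1, -0.2, 5.3]
grip_width: 0.579
grip_force: 3.6
time: 17.35
position: [0.5403, 0.1507, 0.0513]
tool_rot: [0.006, -3.136, 0.002]
ft_force: [-7.3, -1.4, 0.7]
grip_width: 0.389
grip_force: 36.9
```

```bash
python3 -m crank '[[0.2,-0.05,0,0,0],[0.2,-0.12,0,0,0],[0.2,-0.2,0,0,0],[0.2,-0.28,0,0,0],[0.2,-0.34,0,0,0]]'; python3 -m crank '[[0.2,0,0,0.2,0],[0.2,0,0,0.5,0],[0.2,0,0,0.75,0],[0.2,0,0,0.75,0]]'; python3 -m crank '[[0.2,0,-0.25,0,0],[0.2,0,-0.5,0,0],[0.2,0,-0.75,0,0],[0.2,0,-1,0,0]]';  python3 -m crank '[[0.2,0,-0.25,0,0],[0.2,-0.04,-0.5,0,0],[0.2,-0.04,-0.75,0,0],[0.2,-0.04,-0.75,0,0]]'
```

```text
time: 17.98
position: [0.4991, 0.1515, 0.0606]
tool_rot: [-0.002, 3.09, 0.011]
ft_force: [45.3, -3.0, -9.0]
grip_width: 0.39
grip_force: 35.0
time: 18.48
position: [0.4785, 0.1525, 0.2074]
tool_rot: [-0.006, 3.131, 0.008]
ft_force: [-0.4, -0.1, -0.8]
grip_width: 0.205
grip_force: 0.0
time: 18.98
position: [0.4748, -0.0504, 0.2017]
tool_rot: [-0.007, 3.14, 0.0]
ft_force: [0.9, -0.6, -0.7]
grip_width: 0.2
grip_force: 0.0
time: 19.48
position: [0.4658, -0.2036, 0.2019]
tool_rot: [0.006, 3.141, -0.004]
ft_force: [0.2, 0.7, -0.0]
grip_width: 0.2
grip_force: 0.0
```

```bash
python3 -m crank '[[0.58,0,0.3,0,0],[0.58,0,0.6,0,0],[0.58,0,0.9,0,0],[0.58,0,1,0,0]]'; python3 -m crank '[[0.58,0.1,0.3,0.1,0],[0.58,0.25,0.6,0.1,0],[0.58,0.25,0.77,0.1,0],[0.58,0.25,0.77,0.1,0]]'
python3 - <<'E'
from h import *
np.save('cal_w6.npy',get_calibration('wrist'),allow_pickle=True)
save('wrist','w6.png',None,1.5); print(get_state()['position'],get_state()['tool_rot'],get_state()['grip_force'])
E
```

```text
time: 19.98
position: [0.4662, 0.0068, 0.2015]
tool_rot: [-0.019, 3.141, 0.002]
ft_force: [0.0, -0.8, 0.2]
grip_width: 0.54
grip_force: 0.0
time: 20.48
position: [0.5157, 0.1609, 0.2208]
tool_rot: [0.02, -3.141, -0.001]
ft_force: [-0.3, -0.5, -0.2]
grip_width: 0.581
grip_force: 0.0
[0.51598149 0.15768183 0.22103472] [ 1.37622472e-02 -3.14085438e+00  1.06357397e-03] 0.0
```

View pics/w6.png

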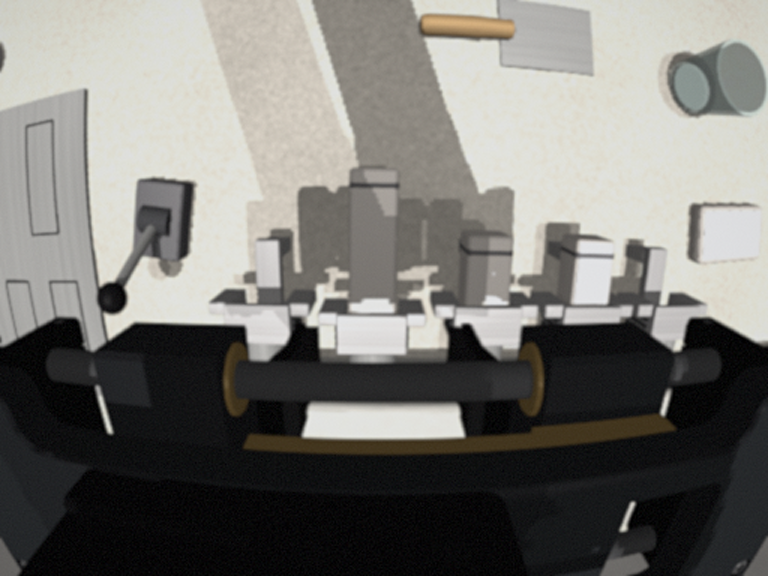

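c3 is still in its coupling (rear top edge at row ~172, column 374). Its wings are at row 310 against ~300 for its neighbours, so its collar is not fully forward. I'll measure the state.

```bash
python3 - <<'E'
from h import *
np.set_printoptions(precision=4,suppress=True)
c=np.load('cal_w6.npy',allow_pickle=True).item()
P=lambda x,y,z:pix2z('wrist',x/1.5-.17,y/1.5-.17,z,c)[:2]
im=cv2.imread('pics/raw_w6.png',0)
print(im[105:130,249].tolist())
print('band',P(374,186,.079),'rear',P(374,180,.079),P(374,168,.079))
print('wing top front c3',P(327,305,.082),P(418,305,.082),'c4',P(220,296,.082),P(300,296,.082),'c2',P(440,296,.082))
print('c2 axis',P(487,250,.079),'c1',P(588,250,.079),'c2 rear',P(485,236,.079))
c=np.load('cal_w3.npy',allow_pickle=True).item(); print('w3 c3 band',P(498,189,.079))
E
```

```text
[135, 136, 136, 136, 134, 119, 111, 123, 141, 154, 163, 164, 163, 161, 164, 159, 139, 104, 79, 95, 132, 152, 151, 140, 130]
band [0.4569 0.1534] rear [0.4528 0.1534] [0.4446 0.1533]
wing top front c3 [0.5408 0.1207] [0.5399 0.1854] c4 [0.5355 0.0402] [0.5344 0.1013] c2 [0.533  0.2009]
c2 axis [0.4998 0.2335] c1 [0.4974 0.3128] c2 rear [0.4898 0.2314]
w3 c3 band [0.4614 0.1467]
```

```bash
python3 -m crank '[[0.58,0,-0.03,-0.25,0],[0.58,0,-0.03,-0.5,0],[0.58,0,-0.03,-0.7,0],[0.58,0,-0.03,-0.85,0],[0.58,0,-0.03,-0.85,0]]' ; python3 -m crank '[[0.58,0.04,0,0,0],[0.58,0.08,0,0,0],[0.58,0.11,0,0,0],[0.58,0.125,0,0,0],[0.58,0.125,0,0,0]]'
```

```text
time: 21.15
position: [0.5145, 0.1473, 0.0498]
tool_rot: [0.004, -3.137, 0.004]
ft_force: [-0.5, 0.3, 0.1]
grip_width: 0.579
grip_force: 0.0
time: 21.78
position: [0.5402, 0.1496, 0.0523]
tool_rot: [0.006, -3.137, -0.0]
ft_force: [-6.8, -0.6, 4.8]
grip_width: 0.577
grip_force: 3.5
```

```bash
python3 -m crank '[[0.58,0.015,0.005,0,0],[0.58,0.015,0.005,0,0],[0.2,0.015,0.005,0,0],[0.2,0.015,0.005,0,0],[0.2,0.015,0.005,0,0]]' 40;python3 -m crank '[[0.2,0,0,0,0],[0.2,-0.03,0,0,0],[0.2,-0.06,0,0,0]]'
```

```text
time: 22.4
position: [0.5416, 0.1504, 0.0511]
tool_rot: [0.007, -3.135, 0.001]
ft_force: [-6.9, 0.3, 0.7]
grip_width: 0.384
grip_force: 42.3
time: 22.78
position: [0.5352, 0.1527, 0.0528]
tool_rot: [-0.009, 3.135, 0.005]
ft_force: [10.2, 5.8, -9.1]
grip_width: 0.385
grip_force: 40.0
```

```bash
python3 -m crank '[[0.2,0,0,0,0],[0.2,0,0,0,0]]'
```

```text
time: 23.02
position: [0.535, 0.1528, 0.0527]
tool_rot: [-0.009, 3.136, 0.005]
ft_force: [4.3, 5.5, -6.1]
grip_width: 0.391
grip_force: 40.0
```

```bash
python3 -m crank '[[0.2,-0.02,0.01,-0.01,0],[0.2,-0.04,0.01,-0.01,0],[0.2,-0.06,0.01,-0.01,0],[0.2,-0.06,0.01,-0.01,0]]'
```

```text
time: 23.52
position: [0.5223, 0.1523, 0.0512]
tool_rot: [-0.006, 3.138, 0.001]
ft_force: [1.9, -0.1, 3.2]
grip_width: 0.381
grip_force: 40.0
```

Moving freely now. I'll continue the draw and check before lifting.

```bash
python3 -m crank '[[0.2,-0.06,0,0,0],[0.2,-0.12,0,0,0],[0.2,-0.18,0,0,0],[0.2,-0.24,0,0,0],[0.2,-0.24,0,0,0]]'; python3 -m crank '[[0.2,0,0,0.1,0],[0.2,0,0,0.2,0],[0.2,0,0,0.2,0]]'
```

```text
time: 24.15
position: [0.4695, 0.152, 0.0485]
tool_rot: [0.008, -3.137, 0.002]
ft_force: [0.2, -0.5, -0.5]
grip_width: 0.389
grip_force: 40.0
time: 24.52
position: [0.4733, 0.1526, 0.0906]
tool_rot: [-0.007, 3.14, 0.001]
ft_force: [-1.1, -0.6, -1.2]
grip_width: 0.39
grip_force: 40.0
```

```bash
python3 -m crank '[[0.2,0,0,0.25,0],[0.2,0,-0.2,0.5,0],[0.2,0,-0.5,0.5,0],[0.2,0,-0.75,0.5,0],[0.2,0,-0.95,0.5,0]]';  python3 -m crank '[[0.2,0,-0.25,0,0],[0.2,0,-0.5,0,0],[0.2,0,-0.7,0,0],[0.2,0,-0.8,0,0],[0.2,0,-0.8,0,0]]'
```

```text
time: 25.15
position: [0.4717, -0.0399, 0.1887]
tool_rot: [0.004, -3.14, 0.0]
ft_force: [-0.5, 0.3, -1.0]
grip_width: 0.386
grip_force: 40.0
time: 25.78
position: [0.4716, -0.1991, 0.1887]
tool_rot: [0.001, -3.139, 0.001]
ft_force: [-0.3, 0.5, -1.7]
grip_width: 0.384
grip_force: 40.0
```

```bash
python3 -m crank '[[0.2,0,0,-0.3,0.001],[0.2,0,0,-0.6,0.001],[0.2,0,0,-0.78,0.001],[0.2,0,0,-0.85,0.001],[0.2,0,0,-0.865,0.001]]'; python3 -m crank '[[0.6,0,0,0,0],[0.6,0,0,0,0],[0.6,0,0,0,0]]' 25; python3 -m crank '[[0.6,0,0,0.25,0],[0.6,0,0,0.5,0],[0.6,-0.2,-0.1,0.8,0],[0.6,-0.3,-0.3,1,0],[0.6,-0.3,-0.3,1,0]]'
python3 - <<'E'
from h import *
np.save('cal_w7.npy',get_calibration('wrist'),allow_pickle=True)
save('wrist','w7.png'); print(get_state()['position'],get_state()['tool_rot'])
im=cv2.imread('pics/raw_w7.png')[105:245,180:400]
cv2.imwrite('pics/w7c.png',cv2.resize(im,None,fx=3.6,fy=3.6,interpolation=cv2.INTER_CUBIC))
E
```

```text
time: 26.4
position: [0.4727, -0.1968, 0.0165]
tool_rot: [0.018, -3.14, -0.001]
ft_force: [-0.0, -0.0, -0.7]
grip_width: 0.385
grip_force: 40.0
time: 26.78
position: [0.4737, -0.1978, 0.018]
tool_rot: [-0.016, 3.139, 0.0]
ft_force: [0.2, -0.7, -1.2]
grip_width: 0.574
grip_force: 0.0
time: 27.4
position: [0.4126, -0.2617, 0.2207]
tool_rot: [-0.007, 3.134, -0.001]
ft_force: [0.3, 0.6, -1.4]
grip_width: 0.602
grip_force: 0.0
[ 0.41268613 -0.26034558  0.21960153] [-9.69859136e-03  3.13592867e+00  7.89476215e-05]
```

View pics/w7c.png

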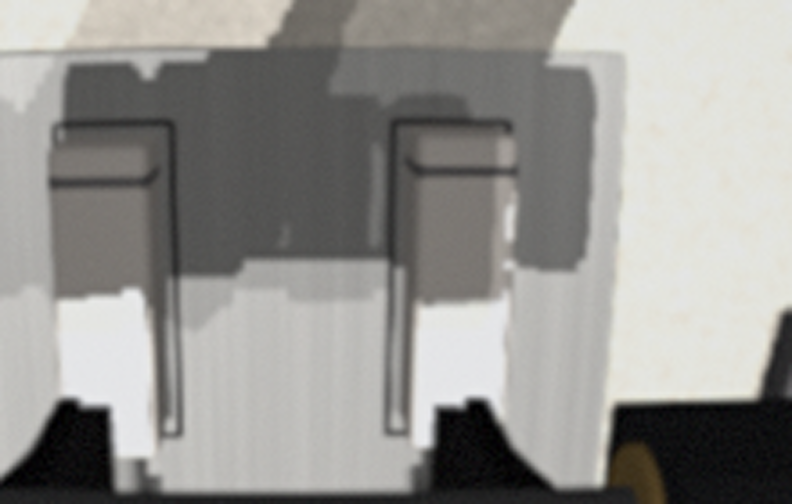

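In the crop, the right cartridge (left in picture) has its front edge at (133,457) and band at row 182. The left one has its front edge at (423,447) and band at row 171. Outline near lines are at row 121 and far lines at row 434.

```bash
python3 - <<'E'
from h import *
np.set_printoptions(precision=4,suppress=True)
c=np.load('cal_w7.npy',allow_pickle=True).item()
P=lambda x,y,z:pix2z('wrist',180+x/3.6-.35,105+y/3.6-.35,z,c)[:2]
print('L2 front',P(133,457,.04),'band',P(100,182,.04),'sides band',P(51,182,.04),P(149,182,.04),'front right',P(156,440,.04),'front left',P(60,370,.04))
print('L1 front',P(423,447,.04),'band',P(465,171,.04),'sides',P(416,171,.04),P(516,171,.04),P(412,430,.04),P(503,370,.04))
print('outl L2',P(113,122,.006),P(175,122,.006),P(179,434,.006),'L1',P(392,121,.006),P(511,121,.006),P(388,433,.006))
E
```

```text
L2 front [ 0.4901 -0.3109] band [ 0.3934 -0.3188] sides band [ 0.3932 -0.3352] [ 0.3935 -0.3026] front right [ 0.4835 -0.3025] front left [ 0.4582 -0.335 ]
L1 front [ 0.4858 -0.2095] band [ 0.389  -0.1998] sides [ 0.3893 -0.216 ] [ 0.3886 -0.1826] [ 0.4793 -0.2137] [ 0.4574 -0.183 ]
outl L2 [ 0.377  -0.3192] [ 0.3772 -0.2971] [ 0.4951 -0.2976] L1 [ 0.3764 -0.2204] [ 0.3753 -0.1774] [ 0.4943 -0.2181]
```

```bash
python3 -m crank '[[0.6,0.09,0.31,-0.2,0],[0.6,0.09,0.31,-0.5,0],[0.6,0.09,0.31,-0.75,0],[0.6,0.09,0.31,-0.95,0],[0.6,0.09,0.31,-1,0]]'; python3 -m crank '[[0.2,0,0,0,0],[0.2,0,0,0,0],[0.2,0,0,0,0]]' 25; python3 -m crank '[[0.2,0.012,0.002,0.005,0],[0.2,0.023,0.004,0.005,0],[0.2,0.023,0.004,0.005,0]]';python3 -m crank '[[0.6,0.0,0,-0.003,0],[0.6,0,0,0,0],[0.6,0,0,0,0]]'
```

```text
time: 28.08
position: [0.4278, -0.194, 0.0136]
tool_rot: [0.017, -3.134, -0.001]
ft_force: [-0.4, -0.0, 0.6]
grip_width: 0.601
grip_force: 0.0
time: 28.45
position: [0.4322, -0.1961, 0.0184]
tool_rot: [-0.016, 3.138, -0.0]
ft_force: [0.2, 0.6, 2.5]
grip_width: 0.384
grip_force: 25.0
time: 28.82
position: [0.4351, -0.1949, 0.0184]
tool_rot: [0.016, -3.141, -0.001]
ft_force: [-3.5, 1.2, 4.9]
grip_width: 0.39
grip_force: 25.0
time: 29.2
position: [0.4354, -0.1949, 0.0179]
tool_rot: [-0.016, 3.141, 0.0]
ft_force: [0.7, -0.2, 0.1]
grip_width: 0.579
grip_force: 0.0
```

```bash
python3 -m crank '[[0.2,0,0,0,0],[0.2,0,0,0,0],[0.2,0,-0.014,0.004,0],[0.2,0,-0.014,0.004,0],[0.2,0,-0.014,0,0]]'; python3 -m crank '[[0.6,0.0,0,0,0],[0.6,0,0,0,0],[0.6,0,0,0,0]]'; python3 -m crank '[[0.6,0,0,0.25,0],[0.6,0,0,0.55,0],[0.6,0.1,0.2,0.85,0],[0.6,0.2,0.5,1,0],[0.6,0.4,0.8,1,0]]'; python3 -m crank '[[0.58,0,0.3,0,0],[0.58,0,0.6,0,0],[0.58,0,0.9,0,0],[0.58,0,1,0,0],[0.58,0,1,0,0]]'
```

```text
time: 29.82
position: [0.4352, -0.1978, 0.0182]
tool_rot: [0.016, -3.141, -0.001]
ft_force: [-3.2, 1.4, 8.9]
grip_width: 0.393
grip_force: 25.0
time: 30.2
position: [0.4353, -0.1976, 0.0179]
tool_rot: [-0.016, 3.141, 0.0]
ft_force: [0.3, 1.1, -1.2]
grip_width: 0.577
grip_force: 0.0
time: 30.82
position: [0.5038, -0.0587, 0.2185]
tool_rot: [-0.014, 3.136, 0.004]
ft_force: [1.1, -0.4, 0.5]
grip_width: 0.601
grip_force: 0.0
time: 31.45
position: [0.5018, 0.1412, 0.2149]
tool_rot: [0.02, -3.141, 0.001]
ft_force: [0.3, -1.2, 0.1]
grip_width: 0.577
grip_force: 0.0
```

```bash
python3 -m crank '[[0.58,0.075,0.3,0,-0.001],[0.58,0.075,0.475,-0.2,-0.001],[0.58,0.075,0.475,-0.4,-0.001],[0.58,0.075,0.475,-0.62,-0.001],[0.58,0.075,0.475,-0.82,-0.001]]' ; python3 -m crank '[[0.58,0,0,0,0],[0.58,0.04,0,0,0],[0.58,0.08,0,0,0],[0.58,0.1,0,0,0],[0.58,0.1,0,0,0]]'
```

```text
time: 32.08
position: [0.518, 0.2319, 0.0502]
tool_rot: [-0.0, 3.141, -0.002]
ft_force: [0.3, -0.4, 0.7]
grip_width: 0.577
grip_force: 0.0
time: 32.7
position: [0.5368, 0.2353, 0.0524]
tool_rot: [0.006, -3.14, -0.0]
ft_force: [-6.8, -1.5, 4.1]
grip_width: 0.577
grip_force: 3.0
```

```bash
python3 -m crank '[[0.58,0.02,0,-0.005,0],[0.58,0.03,0,-0.005,0],[0.2,0.03,0,-0.005,0],[0.2,0.03,0,-0.005,0],[0.2,0.03,0,-0.005,0]]' 40;python3 -m crank '[[0.2,-0.02,0,0,0],[0.2,-0.05,0,0,0],[0.2,-0.08,0,0,0]]'
```

```text
time: 33.33
position: [0.541, 0.235, 0.0502]
tool_rot: [0.006, -3.137, 0.001]
ft_force: [-7.5, -1.0, 1.1]
grip_width: 0.391
grip_force: 41.4
time: 33.7
position: [0.5364, 0.2354, 0.0522]
tool_rot: [-0.005, 3.122, 0.005]
ft_force: [23.5, 1.9, -13.4]
grip_width: 0.391
grip_force: 42.3
```

```bash
python3 -m crank '[[0.2,0.03,0,0,0],[0.58,0.03,0,0,0],[0.58,0.03,0,0,0],[0.58,0.06,0,-0.005,0],[0.58,0.09,0,-0.005,0]]' 30; python3 -m crank '[[0.58,0.01,0,-0.005,0],[0.58,0.01,0,-0.005,0]]'
```

```text
time: 34.33
position: [0.5423, 0.2375, 0.0491]
tool_rot: [0.009, -3.137, -0.003]
ft_force: [-8.2, 2.3, 2.9]
grip_width: 0.577
grip_force: 3.9
time: 34.58
position: [0.5435, 0.2373, 0.0481]
tool_rot: [0.009, -3.135, -0.002]
ft_force: [-9.3, 2.2, 4.2]
grip_width: 0.579
grip_force: 4.6
```

```bash
python3 -m crank '[[0.2,0,-0.005,0,0],[0.2,0,-0.005,0,0],[0.2,0,-0.005,0,0],[0.2,0,-0.005,0,0]]' 40;python3 -m crank '[[0.2,-0.03,0,0,0],[0.2,-0.06,0,0,0],[0.2,-0.06,0,0,0]]'
```

```text
time: 35.08
position: [0.5433, 0.2343, 0.0472]
tool_rot: [0.008, -3.134, 0.002]
ft_force: [-8.5, -0.5, 1.2]
grip_width: 0.384
grip_force: 43.2
time: 35.45
position: [0.5356, 0.237, 0.0488]
tool_rot: [-0.01, 3.138, 0.005]
ft_force: [1.9, 5.4, -3.5]
grip_width: 0.392
grip_force: 40.0
```

```bash
python3 -m crank '[[0.2,-0.02,0.01,-0.005,0],[0.2,-0.05,0.01,-0.005,0],[0.2,-0.08,0.01,-0.005,0],[0.2,-0.08,0.01,-0.005,0]]'
```

```text
time: 35.95
position: [0.5188, 0.236, 0.0474]
tool_rot: [-0.007, 3.141, -0.0]
ft_force: [0.3, 0.2, -0.2]
grip_width: 0.388
grip_force: 40.0
```

```bash
python3 -m crank '[[0.2,-0.06,0,0,0],[0.2,-0.12,0,0,0],[0.2,-0.18,0,0,0],[0.2,-0.24,0,0,0],[0.2,-0.24,0,0.05,0]]'; python3 -m crank '[[0.2,0,0,0.2,0],[0.2,0,0,0.5,0],[0.2,0,0,0.7,0],[0.2,0,0,0.7,0]]'
```

```text
time: 36.58
position: [0.4692, 0.2362, 0.0569]
tool_rot: [0.008, -3.14, 0.001]
ft_force: [0.1, 0.9, -0.8]
grip_width: 0.385
grip_force: 40.0
time: 37.08
position: [0.4738, 0.2374, 0.202]
tool_rot: [-0.006, 3.134, 0.008]
ft_force: [0.4, 0.6, -1.9]
grip_width: 0.389
grip_force: 40.0
```

```bash
python3 -m crank '[[0.2,0,-0.25,0,0],[0.2,0,-0.5,0,0],[0.2,0,-0.75,0,0],[0.2,0,-1,0,0]]';  python3 -m crank '[[0.2,0,-0.25,0,0],[0.2,0.1,-0.5,0,0],[0.2,0.2,-0.75,0,0],[0.2,0.3,-1,0,0],[0.2,0.3,-1,0,0]]';  python3 -m crank '[[0.2,0.2,-0.25,0,0],[0.2,0.38,-0.45,0,0],[0.2,0.38,-0.45,0,0],[0.2,0.38,-0.45,0,0]]'
```

```text
time: 37.58
position: [0.4705, 0.0344, 0.1965]
tool_rot: [0.006, -3.141, 0.0]
ft_force: [0.8, -0.1, -0.8]
grip_width: 0.387
grip_force: 40.0
time: 38.2
position: [0.5304, -0.1691, 0.1964]
tool_rot: [-0.006, -3.14, 0.007]
ft_force: [-1.0, 0.1, -0.8]
grip_width: 0.383
grip_force: 40.0
time: 38.7
position: [0.6064, -0.2526, 0.1962]
tool_rot: [0.007, -3.139, -0.002]
ft_force: [0.3, 0.5, -0.6]
grip_width: 0.385
grip_force: 40.0
```

```bash
python3 -m crank '[[0.2,0,-0.02,-0.3,0.001],[0.2,0,-0.02,-0.6,0.001],[0.2,0,-0.02,-0.8,0.001],[0.2,0,-0.02,-0.89,0.001],[0.2,0,-0.02,-0.925,0.001]]'; python3 -m crank '[[0.6,0,0,0,0],[0.6,0,0,0,0],[0.6,0,0,0,0]]' 25; python3 -m crank '[[0.6,0,0,0.25,0],[0.6,0,0,0.55,0],[0.6,0,0,0.85,0],[0.6,-0.2,0.2,1,0],[0.6,-0.4,0.45,1,0]]'; python3 -m crank '[[0.58,0,0.3,0,0],[0.58,0,0.6,0,0],[0.58,0,0.9,0,0],[0.58,0,1,0,0],[0.58,0,1,0,0]]'; python3 -m crank '[[0.58,0,0.3,0,0],[0.58,0,0.6,0,0],[0.58,0,0.9,0,0],[0.58,0,1,0,0],[0.58,0,1,0,0]]'
```

```text
time: 39.33
position: [0.6074, -0.2564, 0.0127]
tool_rot: [-0.018, 3.141, 0.001]
ft_force: [0.4, -0.0, 0.6]
grip_width: 0.386
grip_force: 40.0
time: 39.7
position: [0.6079, -0.2581, 0.0136]
tool_rot: [-0.016, 3.139, -0.001]
ft_force: [-0.9, -1.1, -0.4]
grip_width: 0.579
grip_force: 0.0
time: 40.33
position: [0.5295, -0.1718, 0.2153]
tool_rot: [-0.01, 3.136, -0.003]
ft_force: [0.8, 1.5, 1.3]
grip_width: 0.597
grip_force: 0.0
time: 40.95
position: [0.5289, 0.0318, 0.2126]
tool_rot: [-0.022, 3.141, 0.001]
ft_force: [0.0, -0.2, 0.4]
grip_width: 0.58
grip_force: 0.0
time: 41.58
position: [0.5294, 0.2293, 0.2121]
tool_rot: [-0.017, 3.141, -0.002]
ft_force: [0.6, -1.0, -0.5]
grip_width: 0.576
grip_force: 0.0
```

```bash
python3 -m crank '[[0.58,-0.06,0.3,0,-0.001],[0.58,-0.06,0.455,-0.2,-0.001],[0.58,-0.06,0.455,-0.4,-0.001],[0.58,-0.06,0.455,-0.62,-0.001],[0.58,-0.06,0.455,-0.81,-0.001]]' ; python3 -m crank '[[0.58,0,0,0,0],[0.58,0.04,0,0,0],[0.58,0.08,0,0,0],[0.58,0.12,0,0,0],[0.58,0.13,0,0,0]]'; python3 -m crank '[[0.58,0,0,0,0],[0.58,0,0,0,0]]'
```

```text
time: 42.2
position: [0.5185, 0.3167, 0.0494]
tool_rot: [0.001, 3.141, -0.003]
ft_force: [1.0, 0.5, 0.2]
grip_width: 0.58
grip_force: 0.0
time: 42.82
position: [0.5423, 0.321, 0.0516]
tool_rot: [0.006, -3.139, -0.0]
ft_force: [-8.4, -1.8, 5.4]
grip_width: 0.577
grip_force: 3.8
time: 43.08
position: [0.5418, 0.321, 0.0516]
tool_rot: [0.006, -3.138, -0.0]
ft_force: [-7.2, -1.3, 5.6]
grip_width: 0.582
grip_force: 3.8
```

```bash
python3 -m crank '[[0.58,0.012,0,-0.008,0],[0.2,0.012,0,-0.008,0],[0.2,0.012,0,-0.008,0],[0.2,0.012,0,-0.008,0],[0.2,0.012,0,-0.008,0]]' 40;python3 -m crank '[[0.2,-0.03,0,0,0],[0.2,-0.06,0,0,0],[0.2,-0.06,0,0,0]]'
```

```text
time: 43.7
position: [0.5429, 0.3204, 0.0487]
tool_rot: [0.006, -3.136, 0.002]
ft_force: [-7.6, -2.1, 0.4]
grip_width: 0.384
grip_force: 41.5
time: 44.08
position: [0.535, 0.3213, 0.0496]
tool_rot: [-0.006, 3.138, 0.002]
ft_force: [2.3, 0.7, -3.1]
grip_width: 0.387
grip_force: 40.0
```

```bash
python3 -m crank '[[0.2,-0.03,0,0,0],[0.2,-0.06,0,0,0],[0.2,-0.09,0,0,0],[0.2,-0.09,0,0,0]]'; python3 -m crank '[[0.2,-0.06,0,0,0],[0.2,-0.12,0,0,0],[0.2,-0.18,0,0,0],[0.2,-0.24,0,0,0],[0.2,-0.24,0,0.05,0]]'; python3 -m crank '[[0.2,0,0,0.2,0],[0.2,0,0,0.5,0],[0.2,0,0,0.7,0],[0.2,0,0,0.7,0]]'
```

```text
time: 44.58
position: [0.5146, 0.3214, 0.0489]
tool_rot: [0.007, -3.141, -0.001]
ft_force: [0.6, -0.9, -0.8]
grip_width: 0.389
grip_force: 40.0
time: 45.2
position: [0.4653, 0.321, 0.0582]
tool_rot: [0.009, -3.139, 0.001]
ft_force: [0.4, 0.2, -1.8]
grip_width: 0.39
grip_force: 40.0
time: 45.7
position: [0.4699, 0.3223, 0.2034]
tool_rot: [-0.005, 3.135, 0.01]
ft_force: [-0.3, 0.3, -1.3]
grip_width: 0.389
grip_force: 40.0
```

```bash
python3 -m crank '[[0.2,0,-0.25,0,0],[0.2,0,-0.5,0,0],[0.2,0,-0.75,0,0],[0.2,0,-1,0,0]]';  python3 -m crank '[[0.2,0,-0.25,0,0],[0.2,0.1,-0.5,0,0],[0.2,0.2,-0.75,0,0],[0.2,0.3,-1,0,0],[0.2,0.3,-1,0,0]]';  python3 -m crank '[[0.2,0.2,-0.25,0,0],[0.2,0.36,-0.48,0,0],[0.2,0.36,-0.48,0,0],[0.2,0.36,-0.48,0,0]]'
```

```text
time: 46.2
position: [0.4668, 0.119, 0.1978]
tool_rot: [0.006, -3.141, 0.001]
ft_force: [0.5, -0.8, -0.6]
grip_width: 0.387
grip_force: 40.0
time: 46.82
position: [0.5271, -0.0847, 0.1982]
tool_rot: [-0.008, -3.141, 0.007]
ft_force: [-0.9, 0.0, -0.8]
grip_width: 0.385
grip_force: 40.0
time: 47.32
position: [0.5986, -0.174, 0.1975]
tool_rot: [0.006, -3.139, -0.001]
ft_force: [-0.3, 0.8, -0.1]
grip_width: 0.386
grip_force: 40.0
```

```bash
python3 -m crank '[[0.2,0.005,-0.02,-0.3,0.001],[0.2,0.005,-0.02,-0.6,0.001],[0.2,0.005,-0.02,-0.8,0.001],[0.2,0.005,-0.02,-0.89,0.001],[0.2,0.005,-0.02,-0.925,0.001]]'; python3 -m crank '[[0.6,0,0,0,0],[0.6,0,0,0,0],[0.6,0,0,0,0]]' 25; python3 -m crank '[[0.6,0,0,0.25,0],[0.6,0,0,0.55,0],[0.6,0,0,0.85,0],[0.9,-0.2,-0.2,1,0],[0.9,-0.45,-0.2,1,0]]'; python3 -m crank '[[0.9,0,0,0,0],[0.9,0,0,0,0]]'
python3 - <<'E'
from h import *
np.save('cal_w8.npy',get_calibration('wrist'),allow_pickle=True)
save('wrist','w8.png'); print(get_state()['position'],get_state()['tool_rot'])
im=cv2.imread('pics/raw_w8.png')[90:245,150:410]
cv2.imwrite('pics/w8c.png',cv2.resize(im,None,fx=3,fy=3,interpolation=cv2.INTER_CUBIC))
E
```

```text
time: 47.95
position: [0.6006, -0.1773, 0.0138]
tool_rot: [-0.019, 3.141, 0.002]
ft_force: [1.0, 0.0, -0.2]
grip_width: 0.39
grip_force: 40.0
time: 48.32
position: [0.6012, -0.1792, 0.0149]
tool_rot: [-0.016, 3.139, -0.0]
ft_force: [-0.7, 0.7, 0.3]
grip_width: 0.583
grip_force: 0.0
time: 48.95
position: [0.5103, -0.2244, 0.2173]
tool_rot: [-0.007, 3.136, -0.008]
ft_force: [-0.5, 0.3, 1.7]
grip_width: 0.748
grip_force: 0.0
time: 49.2
position: [0.5111, -0.2182, 0.2142]
tool_rot: [-0.018, 3.139, 0.002]
ft_force: [0.6, 0.9, -0.5]
grip_width: 0.883
grip_force: 0.0
[ 0.51149467 -0.21813101  0.21399294] [-1.87001436e-02  3.14025972e+00  8.67373559e-05]
```

View pics/w8c.png

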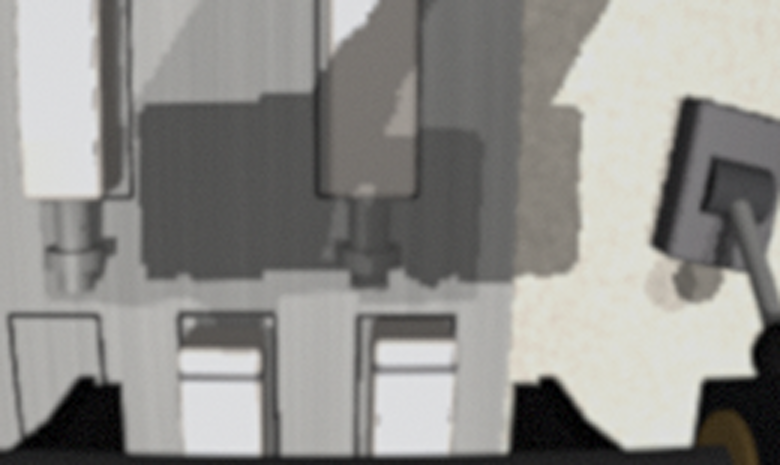

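The near-row bodies end at row ~196, level with their outlines (194–197). The far-row rear edges are at (221,347) and (413,338), their bands at rows 375 and 370, and their outline near lines at row 314.

```bash
python3 - <<'E'
from h import *
np.set_printoptions(precision=4,suppress=True)
c=np.load('cal_w8.npy',allow_pickle=True).item()
P=lambda x,y,z:pix2z('wrist',150+x/3-.33,90+y/3-.33,z,c)[:2]
for n,(l,r,re,bd,ol,orr) in {'S2':(180,263,347,375,181,275),'S1':(374,456,338,370,359,456)}.items():
    print(n,'body',P(l,bd,.04),P(r,bd,.04),'rear->centre x',P((l+r)/2,re,.04)[0]+.035,'band->',P((l+r)/2,bd,.04)[0]+.0217,'outline',P(ol,314,.006),P(orr,314,.006),'centre x',P((ol+orr)/2,314,.006)[0]+.039)
print('yaw S2',P(188,450,.04),P(262,450,.04),'S1',P(374,450,.04),P(450,450,.04))
print('L1 front',P(370,196,.04),P(330,150,.04),P(416,150,.04),'outl far',P(319,194,.006),P(417,194,.006))
print('L2 front',P(62,196,.04),P(20,100,.04),P(101,100,.04),'outl',P(131,197,.006),P(131,100,.006))
E
```

```text
S2 body [ 0.5628 -0.2733] [ 0.5622 -0.2396] rear->centre x 0.5855690793507969 band-> 0.5841417367321198 outline [ 0.5469 -0.2774] [ 0.5464 -0.2363] centre x 0.5856403128003733
S1 body [ 0.5595 -0.1951] [ 0.5593 -0.1619] rear->centre x 0.5809222049950759 band-> 0.581110590467065 outline [ 0.546 -0.2  ] [ 0.5455 -0.1576] centre x 0.5847433449458046
yaw S2 [ 0.5961 -0.2713] [ 0.5953 -0.2403] S1 [ 0.5948 -0.194 ] [ 0.5948 -0.1622]
L1 front [ 0.4895 -0.1986] [ 0.4721 -0.2141] [ 0.4715 -0.1815] outl far [ 0.4939 -0.2179] [ 0.4933 -0.1767]
L2 front [ 0.4898 -0.3185] [ 0.4516 -0.3346] [ 0.4526 -0.3017] outl [ 0.4955 -0.2978] [ 0.4542 -0.297 ]
```

```bash
python3 -m crank '[[0.6,0.3,0.2,0,0],[0.6,0.35,0.2,-0.3,0],[0.6,0.35,0.2,-0.6,0],[0.6,0.35,0.2,-0.85,0],[0.6,0.35,0.2,-1,0]]'; python3 -m crank '[[0.6,0,0,0,0],[0.6,0,0,0,0]]'
```

```text
time: 49.88
position: [0.5795, -0.1779, 0.0093]
tool_rot: [0.019, -3.136, 0.001]
ft_force: [-0.8, 0.3, -0.1]
grip_width: 0.605
grip_force: 0.0
time: 50.12
position: [0.5813, -0.1791, 0.0142]
tool_rot: [-0.017, 3.141, -0.001]
ft_force: [-0.2, 0.4, 0.1]
grip_width: 0.601
grip_force: 0.0
```

```bash
python3 -m crank '[[0.2,0,0,0,0],[0.2,0,0,0,0],[0.2,0,0,0,0],[0.2,0.01,0,0,0],[0.2,0.019,0,0,0]]'; python3 -m crank '[[0.2,0,0,0,0],[0.6,0,0,0,0],[0.6,0,0,0,0],[0.6,0,0,0,0]]'; python3 -m crank '[[0.6,0,0,0.25,0],[0.6,0,0,0.55,0],[0.6,0,0,0.85,0],[0.9,-0.2,-0.2,1,0],[0.9,-0.35,-0.2,1,0]]'; python3 -m crank '[[0.9,0,0.4,0,0],[0.9,-0.2,0.7,0.1,0],[0.9,-0.3,1,0.2,0],[0.9,-0.3,1,0.2,0]]'; python3 -m crank '[[0.9,0,0.3,0,0],[0.9,0,0.6,0,0],[0.9,-0.2,0.9,0,0],[0.9,-0.2,1,0,0],[0.9,-0.2,1,0,0]]'; python3 -m crank '[[0.9,0,0.4,0,0],[0.9,0,0.8,0,0],[0.9,-0.2,1,0,0],[0.9,-0.2,1,0,0],[0.9,-0.2,1,0,0]]'
python3 - <<'E'
from h import *
save('top','t2.png');print(get_state()['position'])
a=cv2.imread('pics/raw_t2.png')[105:255,125:391]
cv2.imwrite('pics/t2c.png',cv2.convertScaleAbs(cv2.resize(a,None,fx=3,fy=3,interpolation=cv2.INTER_CUBIC),alpha=1.4))
E
```

```text
time: 50.75
position: [0.5832, -0.1792, 0.0144]
tool_rot: [0.016, -3.14, -0.001]
ft_force: [-4.0, -0.1, 7.0]
grip_width: 0.387
grip_force: 25.0
time: 51.25
position: [0.5841, -0.1788, 0.0135]
tool_rot: [-0.017, 3.142, 0.0]
ft_force: [0.3, -0.6, -0.2]
grip_width: 0.579
grip_force: 0.0
time: 51.88
position: [0.5133, -0.2239, 0.2166]
tool_rot: [-0.007, 3.137, -0.005]
ft_force: [-1.2, 0.2, 0.7]
grip_width: 0.743
grip_force: 0.0
time: 52.38
position: [0.4532, -0.0153, 0.2547]
tool_rot: [-0.025, 3.139, 0.006]
ft_force: [-0.4, -1.0, 0.6]
grip_width: 0.9
grip_force: 0.0
time: 53.0
position: [0.4131, 0.1831, 0.2534]
tool_rot: [0.024, -3.141, 0.001]
ft_force: [0.3, -0.7, -1.3]
grip_width: 0.896
grip_force: 0.0
time: 53.62
position: [0.3741, 0.381, 0.2534]
tool_rot: [-0.018, 3.141, -0.002]
ft_force: [0.3, -0.9, 0.0]
grip_width: 0.904
grip_force: 0.0
[0.37539034 0.37931801 0.2536397 ]
```

View pics/t2c.png

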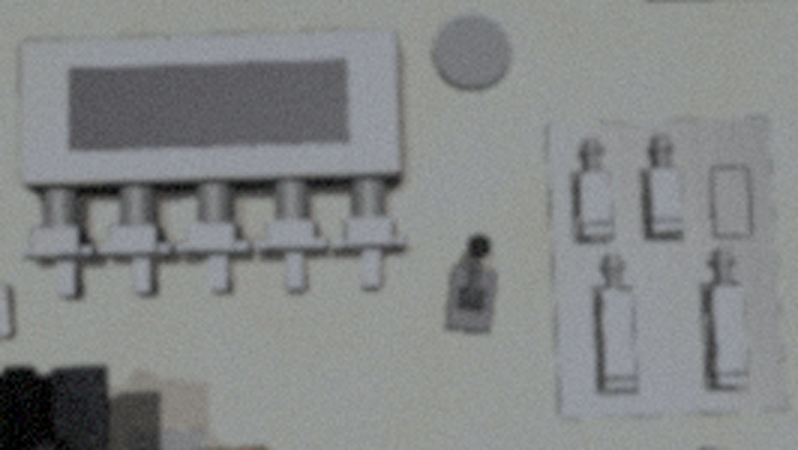

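The final top view shows the lever over (480,245), all five collars forward with bare rails, and four cartridges in their outlines with nipples pointing away. The bystanders in view have not moved.

```bash
python3 -c "from bench import close_job; print(close_job())"
```

```text
the job is handed in; nothing more can be done
None
```

The valve was shut first, then all four cartridges (coupling 0 was empty at the start) were uncoupled, laid within about 2 mm of centre in their own outlines with nipples pointing away, and the job was handed in; two of them jammed on the first pull and came free on the second.

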